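Locate the coupon rack, load the shaker and trip its treadle

TASK

Locate the coupon rack by gently touching off its three steel datum buttons with the fingertips: first the left one on its front face, then the right one on the front, then the one on its end. Then pull every white coupon out of its slot by the top edge and put them all in the shaker's tray, and once they are all in, start the shaker by pressing its treadle right down to the stop, then let it come back up. Leave the bottle, the beaker and the timer alone.

Things in the scene. Friction and masses are not known exactly. Their poses are not given: they have to be found in the camera images.
- rack: coupon rack: a fixed aluminium block, 64 mm along its x, 212 mm along its y, 60 mm high, with five narrow vertical slots in its top, side by side along its y at -80, -40, 0, 40 and 80 mm. Each slot is 13 mm wide along y, 44 mm long along x, and its floor is 10 mm above the bench. Origin: centre of the underside; z up. Its front (-x) faces roughly toward the robot. It may stand to the left or the right on the bench, swapped with the shaker
- button_left: dark steel datum button on the rack's front face, a round stub 18 mm across standing 12 mm out of the face, rigid, centre 42 mm above the bench. Origin: centre of its outer end; it points out along the rack's -x. It is the one at rack y +60 mm (the left one for the robot)
- button_right: the same kind of button on the rack's front face at rack y -60 mm (the right one for the robot), pointing along the rack's -x; origin: centre of its outer end, 42 mm above the bench
- button_side: the same kind of button on the middle of the rack's left end (rack +y end), pointing out along the rack's +y; origin: centre of its outer end, 42 mm above the bench
- coupon1: test coupon: a white plastic plate, 40 mm wide (its x), 10 mm thick (its y), 80 mm tall (its z), about 35 g; origin: its centre. It starts upright, standing on the floor of one of the rack's slots with its thickness along the rack's y, so that its top 30 mm stick out. Three to five coupons are present, the rest are absent
- coupon2: test coupon: a white plastic plate, 40 mm wide (its x), 10 mm thick (its y), 80 mm tall (its z), about 35 g; origin: its centre. It starts upright, standing on the floor of one of the rack's slots with its thickness along the rack's y, so that its top 30 mm stick out. Three to five coupons are present, the rest are absent
- coupon3: test coupon: a white plastic plate, 40 mm wide (its x), 10 mm thick (its y), 80 mm tall (its z), about 35 g; origin: its centre. It starts upright, standing on the floor of one of the rack's slots with its thickness along the rack's y, so that its top 30 mm stick out. Three to five coupons are present, the rest are absent
- coupon4: test coupon: a white plastic plate, 40 mm wide (its x), 10 mm thick (its y), 80 mm tall (its z), about 35 g; origin: its centre. It starts upright, standing on the floor of one of the rack's slots with its thickness along the rack's y, so that its top 30 mm stick out. Three to five coupons are present, the rest are absent
- coupon5: test coupon: a white plastic plate, 40 mm wide (its x), 10 mm thick (its y), 80 mm tall (its z), about 35 g; origin: its centre. It starts upright, standing on the floor of one of the rack's slots with its thickness along the rack's y, so that its top 30 mm stick out. Three to five coupons are present, the rest are absent
- shaker: shaker: a fixed white low box, 190 mm along its x, 210 mm along its y, with an open steel tray on top; origin: centre of the underside; z up
- tray_in (a point): centre of the inner floor of the shaker's open tray, 52 mm above the bench; the tray's inside is 172 mm along its x, 192 mm along its y, with walls 4 mm thick and 40 mm high above that floor; axes as the shaker's. The tray does not move
- treadle_base: base plate of the treadle (the shaker's spring-loaded start switch, a dark pedal on a bench plate), fixed to the bench, 140 mm along its x, 80 mm along its y, 8 mm thick; origin: centre of the underside; the treadle is hinged at its +x end and its free end points along -x
- treadle_pad (a point): centre of the top of the rubber pad near the treadle's free end, the place to press: 105 mm from the hinge, 57 mm above the bench when up and about 32 mm when at the stop, moving about 6 mm along -x on the way. The pad is 50 mm by 56 mm
- treadle (a joint): treadle angle in rad: 0 when up, 0.25 when fully down at its stop. A spring pushes it up; at the pad it takes about 3 N to start moving and about 8 N to reach the stop
- bottle: bystander: small bottle with a blue cap, 52 mm across, 130 mm tall; origin: centre of the underside
- beaker: bystander: small glass beaker, 64 mm across, 75 mm tall; origin: centre of the underside
- timer: bystander: flat white bench timer, 50 by 65 by 16 mm; origin: centre of the underside
There are look-alikes about, which are no part of the job. Leave any blue or pink look-alike of the rack alone.

How it is judged (in metres and radians):
On the way, in this order (a step that is already met when the one before it is completed fails the run):
1. the fingertips touch the left front datum button of the rack (contact force between the fingers and button_left above 0.5 N).
2. the fingertips touch the right front datum button of the rack (contact force between the fingers and button_right above 0.5 N).
3. the fingertips touch the end datum button of the rack (contact force between the fingers and button_side above 0.5 N).
4. every coupon lies or stands in the shaker's tray (x of coupon1 in the frame of tray_in between -0.086 and 0.086 m and y of coupon1 in the frame of tray_in between -0.096 and 0.096 m and z of coupon1 in the frame of tray_in between -0.002 and 0.085 m and linear speed of each of coupon1, coupon2, coupon3, coupon4, coupon5 below 0.08 m/s and x of coupon2 in the frame of tray_in between -0.086 and 0.086 m and y of coupon2 in the frame of tray_in between -0.096 and 0.096 m and z of coupon2 in the frame of tray_in between -0.002 and 0.085 m and x of coupon3 in the frame of tray_in between -0.086 and 0.086 m and y of coupon3 in the frame of tray_in between -0.096 and 0.096 m and z of coupon3 in the frame of tray_in between -0.002 and 0.085 m and x of coupon4 in the frame of tray_in between -0.086 and 0.086 m and y of coupon4 in the frame of tray_in between -0.096 and 0.096 m and z of coupon4 in the frame of tray_in between -0.002 and 0.085 m and x of coupon5 in the frame of tray_in between -0.086 and 0.086 m and y of coupon5 in the frame of tray_in between -0.096 and 0.096 m and z of coupon5 in the frame of tray_in between -0.002 and 0.085 m), for 0.2 s.
5. the treadle is pressed down to its stop with all coupons in the tray (value of joint treadle above 0.23 rad and x of coupon1 in the frame of tray_in between -0.086 and 0.086 m and y of coupon1 in the frame of tray_in between -0.096 and 0.096 m and z of coupon1 in the frame of tray_in between -0.002 and 0.085 m and x of coupon2 in the frame of tray_in between -0.086 and 0.086 m and y of coupon2 in the frame of tray_in between -0.096 and 0.096 m and z of coupon2 in the frame of tray_in between -0.002 and 0.085 m and x of coupon3 in the frame of tray_in between -0.086 and 0.086 m and y of coupon3 in the frame of tray_in between -0.096 and 0.096 m and z of coupon3 in the frame of tray_in between -0.002 and 0.085 m and x of coupon4 in the frame of tray_in between -0.086 and 0.086 m and y of coupon4 in the frame of tray_in between -0.096 and 0.096 m and z of coupon4 in the frame of tray_in between -0.002 and 0.085 m and x of coupon5 in the frame of tray_in between -0.086 and 0.086 m and y of coupon5 in the frame of tray_in between -0.096 and 0.096 m and z of coupon5 in the frame of tray_in between -0.002 and 0.085 m), for 0.1 s.
At the end, for the whole second after the job is handed in: the centre of every coupon is inside the tray's walls (within 86 mm of the tray's centre along x and 96 mm along y) and less than 85 mm above its floor, all at rest (slower than 0.08 m/s), and the treadle is up again (below 0.03 rad) (all of step 4 and value of joint treadle below 0.03 rad); the robot touches nothing.
It fails at once if a datum button is struck or pushed hard (over 60 N) (contact force between anything else and button_left above 60 N or contact force between anything else and button_right above 60 N or contact force between anything else and button_side above 60 N).
It fails at once if the bottle, the beaker or the timer is moved by more than 30 mm (distance of any of bottle, beaker, timer from where it was at the start of the episode above 0.03 m).
Of coupon1, coupon2, coupon3, coupon4, coupon5 only 3 to 5 are there at a start; the rules pass over those that are not, and their reading is None.
At some moment in a run one of coupon1, coupon2, coupon3, coupon4, coupon5 may be knocked a few centimetres aside while the robot is not near it.
Once in a run the grip may slacken for a moment while it holds something.
It also fails if it takes over 210 s, if anything falls off the work surface, if the arm or the gripper's body presses on something with over 40 N, if the wrist force passes 120 N, or if a joint passes its speed limit or range.

ROBOT

A 6-joint arm with a two-finger parallel gripper is mounted at the origin on the work surface. World frame = base frame: x ahead of the robot, y to its left, z up, the work surface at z = 0. Lengths are in m, angles in degrees, forces in N, time in s.
With the tool pointing down it reaches from about 0.4 to 0.825 m from the base axis. Payload 7 kg.
Tool frame: the origin (TCP) lies between the finger pads; the fingertips stand 25 mm ahead of it and the grasp point (between the pads) lies 6 mm ahead of it; z points along the fingers, y is the line along which they close (so a half turn about z gives the same grasp; the last joint's range is limited). The gripper opens to 88 mm and grips with 3 to 60 N. Pads are 19 mm wide; open, the fingers measure 130 mm over their backs; the gripper's body (78 mm by 193 mm) begins 47 mm behind the grasp point.
Start: joints at [-56.66, 20.546, 0.682, 0, -70.136, -16.507], TCP at [0.195, -0.646, 0.252] pointing down, gripper open.
Joint ranges: [-176.03, 176.03], [-82.01, 121.73], [-58.28, 71.71], [-173.87, 95.51], [-174.79, -0.11], [-173.66, 173.66]. Speed limits (degrees/s): [136.94, 136.94, 172.46, 180, 180, 180].

INTERFACE

Orientations are given as [roll, pitch, yaw] about the fixed x, y, z axes, in that order (R = Rz(yaw) Ry(pitch) Rx(roll)).
In Python, from plant import r gives the robot as it stands.
- The arm moves only by the shell command python3 -m crank 'ROWS' [FORCE]. ROWS is JSON, a list of rows, each a list of 3 entries, a list of its own where there are three numbers: the turn, a rotation vector about the tool's x, y, z in degrees, then the shift along the tool's x, y, z in cm, then the closure, from -1 (fully open) to 1 (shut). In form: [[[wx, wy, wz], [dx, dy, dz], fingers], ...]. A call has 1 to 8 rows; each row shifts and turns the commanded pose from where the row before left it, along the tool's axes as they then stand; what a row does not reach is not made up. A row lasts 1/10 s, in which the tool goes at most 50 mm and 8.59 degrees, less where a joint would pass 70% of its speed; a pose out of reach is approached as far as the arm can. A call with a gripper value outside its range is refused whole. The fingers move at their own pace and stop on an object; FORCE is the grip in N (left out, the last holds). Time passes only in rows, so rows that do not move let the fingers close. It gives the time, the measured TCP pose, the force, the opening and the grip force at its end, in the units of the state.
- r.get_state(): the state, without advancing time (a new reading comes with each control period).
- r.capture(name): name is "side" or "top"; returns a dict with "color" (480x640x3 uint8, red, green, blue), "range_z" (480x640 float32, m along the optical axis (not along the pixel's ray), 0 where there is no reading), "intrinsics" (3x3 intrinsics, pixels), "k1" (the pictures are not rectified: a ray, as slopes to the right and down, at radius r is drawn at 1 + k1 r^2 times it, then the intrinsics apply), "world_from_camera" (4x4, takes a point from camera to world coordinates). Camera axes: x right, y down, z forward; pixel columns grow to the right and rows downward; lengths in m; the calibration is good to about 2 mm. A picture is of the moment at which its call begins.
- r.close_job(): hands the job in; it is judged then, once.
The state is a dict: "time_s": time; "joints": joint angles; "qd": joint speeds; "joint_torque": joint torques, N m; "tcp_pos": TCP position; "eef_rot": TCP orientation; "contact_force": force on the tool from outside, world axes, zero at the start; "moment": the same for the moment, N m; "gripper_width": finger opening in m; "gripper_force": force on a finger pad.
Only numpy, scipy, OpenCV 4.12 (cv2) and the standard library are available. Lean on these libraries where they do the work, as an engineer would, in place of code of your own. Each camera call takes 0.05 s, during which the arm holds its last target. There are 200 camera calls.

## Working session

There is one attempt and no reset: what is moved stays moved. The work goes in short steps, Python scripts to look and compute and a shell command to move; the robot and the scene stay as the last step left them, time stands still between calls to the robot, and variables do not carry over. Pictures are saved under pics/ and viewed, at most 14 in all, crops included, and the job is handed in when it is done.

```bash
ls; mkdir -p pics
python3 - <<'E'
from plant import r
import cv2,numpy as np
print(r.get_state())
for n in("side","top"):
    c=r.capture(n); np.savez(f"{n}0.npz",**c); cv2.imwrite(f"pics/{n}0.png",c["color"][:,:,::-1]); print(n,c["intrinsics"],c["k1"],c["world_from_camera"])
E
```

```text
pics
{'time_s': 0.0, 'joints': array([-5.66595030e+01,  2.05909316e+01,  6.34247305e-01, -2.12089909e-02,
       -7.01361221e+01, -1.65063367e+01]), 'qd': array([-0.01715983, -0.1229844 ,  0.00165947, -0.00506693, -0.02741024,
        0.1043261 ]), 'joint_torque': array([-6.36197856e-04, -5.82710767e+01,  2.93057996e+01,  6.99732274e+00,
        6.82371654e-03, -1.44211845e-04]), 'tcp_pos': array([ 0.19532849, -0.64565057,  0.25062851]), 'eef_rot': array([ 1.79905353e+02, -7.25478965e-03, -1.63173056e+02]), 'contact_force': array([-0.52295327,  0.06336848,  0.16591762]), 'moment': array([-0.01323168, -0.05602872,  0.0758884 ]), 'gripper_force': 0.0, 'gripper_width': 0.08817512982412472}
side [[463.97389628   0.         317.74536645]
 [  0.         463.97389628 243.15681214]
 [  0.           0.           1.        ]] -0.014949275876262361 [[-0.88265758 -0.32182317  0.34255722  0.14017908]
 [-0.46986195  0.58546735 -0.66064948  0.86362071]
 [ 0.01205624 -0.74408187 -0.66797965  0.85707865]
 [ 0.          0.          0.          1.        ]]
top [[476.35456395   0.         320.08287228]
 [  0.         476.35456395 241.92977337]
 [  0.           0.           1.        ]] -0.06663337785291093 [[-0.01674452 -0.98947332  0.14374344  0.34716409]
 [-0.99985209  0.01713506  0.00147931  0.08900117]
 [-0.00392679 -0.14369741 -0.98961388  1.39263614]
 [ 0.          0.          0.          1.        ]]
```

View pics/top0.png

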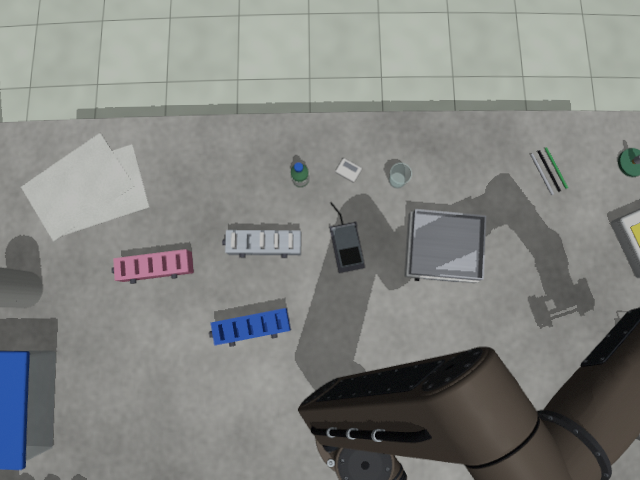

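View pics/side0.png

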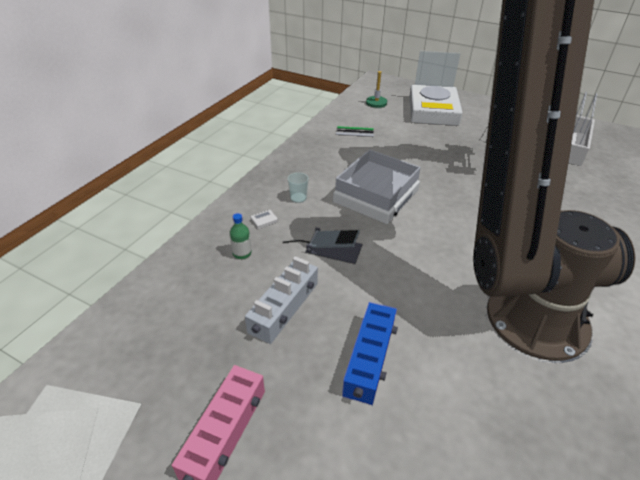

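Top view: the grey aluminium rack is at (262,242), with its end button at about (224,240). The blue (250,325) and pink (152,264) racks are look-alikes. The tray is at (446,245), the treadle at (347,245) with its pad near the bottom, the bottle at (299,172), the timer at (348,168) and the beaker at (399,174). Next I'll confirm the rack in an enlarged crop and measure.

```bash
cat > h.py <<'E'
import numpy as np,cv2
from plant import r
def load(n): return dict(np.load(n+".npz"))
def grab(n,f=None):
    c=r.capture(n)
    if f: np.savez(f+".npz",**c)
    return c
def ray(c,uv):
    K=c["intrinsics"];uv=np.atleast_2d(np.float64(uv))
    d=cv2.undistortPoints(uv.reshape(-1,1,2),K,np.array([float(c["k1"]),0,0,0])).reshape(-1,2)
    return np.c_[d,np.ones(len(d))]
def plane(c,uv,z):
    T=c["world_from_camera"];d=ray(c,uv)@T[:3,:3].T;o=T[:3,3]
    return o+d*((z-o[2])/d[:,2])[:,None]
def cloud(c):
    v,u=np.mgrid[0:480,0:640];d=ray(c,np.c_[u.ravel(),v.ravel()])*c["range_z"].reshape(-1,1)
    T=c["world_from_camera"];P=d@T[:3,:3].T+T[:3,3];P[c["range_z"].ravel()==0]=np.nan
    return P.reshape(480,640,3)
E
python3 - <<'E'
from h import *
c=load("top0");s=load("side0")
a=cv2.resize(c["color"][195:295,205:505],None,fx=2.6,fy=2.6,interpolation=cv2.INTER_CUBIC)
b=cv2.resize(s["color"][225:350,225:385],None,fx=2.6,fy=2.6,interpolation=cv2.INTER_CUBIC)
im=np.zeros((590,780,3),np.uint8);im[:260]=a;im[262:262+b.shape[0],:b.shape[1]]=b
cv2.imwrite("pics/z.png",im[:,:,::-1])
P=cloud(c)
def rect(name,u0,u1,v0,v1,z0,z1):
    Q=P[v0:v1,u0:u1].reshape(-1,3);Q=Q[(Q[:,2]>z0)&(Q[:,2]<z1)]
    R=cv2.minAreaRect(np.float32(Q[:,:2]*1000));print(name,len(Q),R,np.median(Q[:,2]))
rect("racktop",220,310,222,265,.05,.07)
rect("coupons",220,310,215,265,.08,.1)
rect("tray rim",400,495,195,290,.08,.11)
rect("tray floor",400,495,195,290,.045,.058)
rect("treadle",325,370,215,275,.03,.08)
rect("bottle",285,312,155,190,.1,.15)
rect("beaker",380,420,155,195,.06,.1)
# coupon tops
Q=P[215:265,220:310];m=((Q[:,:,2]>.078)&(Q[:,:,2]<.105)).astype(np.uint8)
n,l,st,ce=cv2.connectedComponentsWithStats(m)
for i in range(1,n):
    q=Q[l==i];print(len(q),q.mean(0).round(4),np.ptp(q,0).round(4),ce[i]+[220,215])
E
```

```text
racktop 1409 ((541.5917358398438, 259.31451416015625), (223.59600830078125, 74.73575592041016), 89.2253646850586) 0.06060267960954824
coupons 239 ((546.6495971679688, 253.2510986328125), (170.37274169921875, 40.81264877319336), 88.2354736328125) 0.08995427630721475
tray rim 637 ((524.5645751953125, -264.0098571777344), (203.1006622314453, 180.10879516601562), 83.97664642333984) 0.09153586335909503
tray floor 3675 ((522.705322265625, -261.09136962890625), (205.7977294921875, 183.09457397460938), 83.14344024658203) 0.05312644890108986
treadle 830 ((535.7604370117188, 12.80029296875), (124.971435546875, 78.19678497314453), 10.474161148071289) 0.048055301107731374
bottle 94 ((738.6869506835938, 146.28982543945312), (25.647268295288086, 25.006540298461914), 58.06572341918945) 0.12873510863689297
beaker 147 ((732.7630004882812, -141.2169952392578), (62.55986785888672, 62.00578689575195), 60.45658493041992) 0.07367956213614679
68 [0.5488 0.3327 0.0888] [0.0403 0.0105 0.0164] [232.95588235 239.07352941]
62 [0.5478 0.2528 0.0901] [0.0391 0.011  0.0211] [261.58064516 238.85483871]
60 [0.544  0.212  0.0884] [0.0393 0.0113 0.0171] [276.36666667 240.03333333]
58 [0.5438 0.1727 0.0902] [0.0382 0.0095 0.0158] [290.5        239.75862069]
```

View pics/z.png

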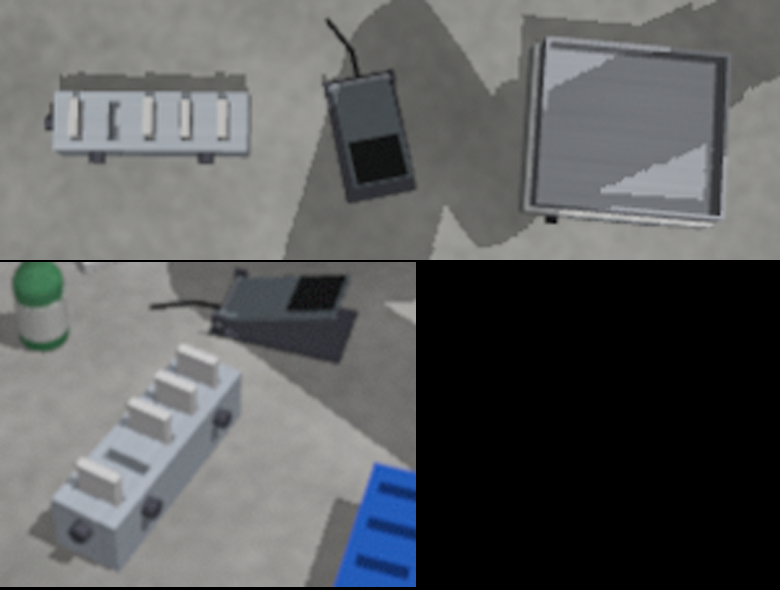

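The crop confirms the grey rack: it is the only aluminium one. It holds 4 coupons, in slots +80, 0, −40 and −80, all with tops at z≈0.09 as they should be. The rack's centre is about (0.546, 0.253) with yaw about −1.8°. I'll turn the tool onto the rack axes and close the fingers.

```bash
cat >> h.py <<'E'
from scipy.spatial.transform import Rotation as Ro
def to(*targets,st=None):
    "print tool-axis shift in cm from the measured pose to each world target in turn"
    s=r.get_state();R=Ro.from_euler("xyz",s["eef_rot"],degrees=True).as_matrix();p=s["tcp_pos"]
    print("t",round(s["time_s"],1),"tcp",p.round(4),"rpy",s["eef_rot"].round(2),"F",s["contact_force"].round(2),"w",round(s["gripper_width"],4),"j",s["joints"].round(0))
    for t in targets:
        print(t,"shift cm",((R.T@(np.array(t)-p))*100).round(2));p=np.array(t)
RC=np.array([.5463,.2527]);RY=np.deg2rad(-1.8)
def rack(x,y): return RC+np.array([x*np.cos(RY)-y*np.sin(RY),x*np.sin(RY)+y*np.cos(RY)])
E
python3 -m crank '[[[0,0,8.5],[0,0,0],1],[[0,0,8.5],[0,0,0],1],[[0,0,1.6],[0,0,0],1],[[0,0,0],[0,0,0],1]]' 20
python3 - <<'E'
from h import *
a=rack(-.075,.06); to((.45,-.6,.25),(a[0],a[1],.25),(a[0],a[1],.063))
# treadle/pad + shaker
c=load("top0");hsv=cv2.cvtColor(c["color"],cv2.COLOR_RGB2HSV)
m=np.zeros((480,640),np.uint8);m[215:275,325:370]=(hsv[215:275,325:370,2]<32)
n,l,st,ce=cv2.connectedComponentsWithStats(m);i=1+st[1:,4].argmax()
print("pad",st[i],ce[i],plane(c,ce[i],.057))
R=cv2.minAreaRect(np.float32(plane(c,np.argwhere(l==i)[:,::-1],.057)[:,:2]*1000));print(R)
E
```

```text
time_s: 0.5
tcp_pos: [0.1954, -0.6459, 0.2512]
eef_rot: [180.0, -0.0, 178.4]
contact_force: [0.5, 0.3, -1.0]
gripper_width: 0.0609
gripper_force: 0.0
t 0.5 tcp [ 0.1954 -0.6459  0.2512] rpy [ 1.7997e+02 -2.0000e-02  1.7839e+02] F [ 0.53  0.26 -1.04] w 0.0609 j [-57.  21.   1.  -0. -70. -35.]
(0.45, -0.6, 0.25) shift cm [-25.32   5.31   0.12]
(np.float64(0.47322165351725787), np.float64(0.3150262005528035), 0.25) shift cm [2.600e-01 9.153e+01 5.000e-02]
(np.float64(0.47322165351725787), np.float64(0.3150262005528035), 0.063) shift cm [-1.00e-02 -1.00e-02  1.87e+01]
pad [340 247  21  18 284] [349.89084507 255.75352113] [[0.50030304 0.00756343 0.057     ]]
((500.18231201171875, 7.416276931762695), (43.36292266845703, 52.242618560791016), 10.386852264404297)
```

```bash
python3 -m crank '[[[0,0,0],[-4.5,0.9,0],1],[[0,0,0],[-4.5,0.9,0],1],[[0,0,0],[-4.5,0.9,0],1],[[0,0,0],[-4.5,0.9,0],1],[[0,0,0],[-4,0.9,0],1],[[0,0,0],[-3.3,0.8,0],1],[[0,0,0],[0,4.5,0],1],[[0,0,0],[0,4.5,0],1]]'
python3 -m crank '[[[0,0,0],[0,4.5,0],1],[[0,0,0],[0,4.5,0],1],[[0,0,0],[0,4.5,0],1],[[0,0,0],[0,4.5,0],1],[[0,0,0],[0,4.5,0],1],[[0,0,0],[0,4.5,0],1],[[0,0,0],[0,4.5,0],1],[[0,0,0],[0,4.5,0],1]]'
python3 -m crank '[[[0,0,0],[0,4.5,0],1],[[0,0,0],[0,4.5,0],1],[[0,0,0],[0,4.5,0],1],[[0,0,0],[0,4.5,0],1],[[0,0,0],[0,4.5,0],1],[[0,0,0],[0,4.5,0],1],[[0,0,0],[0,4.5,0],1],[[0,0,0],[0,4.5,0],1]]'
python3 - <<'E'
from h import *
a=rack(-.075,.06); to((a[0],a[1],.25),(a[0],a[1],.063))
E
```

```text
time_s: 1.3
tcp_pos: [0.4536, -0.5097, 0.2488]
eef_rot: [179.9, -0.2, 178.5]
contact_force: [1.4, 0.7, 0.6]
gripper_width: 0.0015
gripper_force: 0.0
time_s: 2.1
tcp_pos: [0.4636, -0.1494, 0.2518]
eef_rot: [180.0, 0.0, 178.5]
contact_force: [1.1, 1.0, 0.9]
gripper_width: 0.0001
gripper_force: 0.0
time_s: 2.9
tcp_pos: [0.4746, 0.2107, 0.2519]
eef_rot: [180.0, 0.0, 178.5]
contact_force: [1.4, 0.2, -0.5]
gripper_width: 0.0003
gripper_force: 0.0
t 2.9 tcp [0.4746 0.2107 0.2519] rpy [1.7997e+02 3.0000e-02 1.7849e+02] F [ 1.4   0.18 -0.46] w 0.0003 j [  46.    6.  -19.    0.  -65. -137.]
(np.float64(0.47322165351725787), np.float64(0.3150262005528035), 0.25) shift cm [ 0.41 10.43  0.2 ]
(np.float64(0.47322165351725787), np.float64(0.3150262005528035), 0.063) shift cm [ 1.00e-02 -1.00e-02  1.87e+01]
```

```bash
python3 -m crank '[[[0,0,0.3],[0.2,4,0],1],[[0,0,0],[0.2,4,0],1],[[0,0,0],[0,2.4,2],1],[[0,0,0],[0,0,4],1],[[0,0,0],[0,0,4],1],[[0,0,0],[0,0,4],1],[[0,0,0],[0,0,3],1],[[0,0,0],[0,0,1.9],1]]'
python3 -m crank '[[[0,0,0],[0,0,0],1],[[0,0,0],[-0.8,0,0],1],[[0,0,0],[-0.3,0,0],1],[[0,0,0],[-0.2,0,0],1],[[0,0,0],[0,0,0],1]]'
python3 - <<'E'
from h import *
a=rack(-.0535,.06); to((a[0],a[1],.063))
E
```

```text
time_s: 3.7
tcp_pos: [0.4736, 0.3119, 0.06]
eef_rot: [-179.9, -0.1, 178.2]
contact_force: [0.1, 1.0, -0.2]
gripper_width: 0.0003
gripper_force: 0.0
time_s: 4.2
tcp_pos: [0.4882, 0.3126, 0.0636]
eef_rot: [179.9, 0.1, 177.9]
contact_force: [-0.1, 0.3, 0.7]
gripper_width: 0.0002
gripper_force: 0.0
t 4.2 tcp [0.4882 0.3126 0.0636] rpy [1.7992e+02 7.0000e-02 1.7793e+02] F [-0.08  0.27  0.72] w 0.0002 j [  52.   22.  -24.    0.  -43. -144.]
(np.float64(0.49471104456512105), np.float64(0.31435086923262373), 0.063) shift cm [-0.64  0.19  0.06]
```

```bash
python3 -m crank '[[[0,0,0],[-0.1,0,0],1],[[0,0,0],[-0.1,0,0],1],[[0,0,0],[-0.1,0,0],1],[[0,0,0],[0,0,0],1]]'|grep -E "pos|force"
python3 -m crank '[[[0,0,0],[-0.1,0,0],1],[[0,0,0],[-0.1,0,0],1],[[0,0,0],[0,0,0],1]]'|grep -E "pos|force"
```

```text
tcp_pos: [0.4902, 0.3122, 0.0626]
contact_force: [-1.9, 1.1, 1.4]
gripper_force: 1.2
tcp_pos: [0.4904, 0.3121, 0.0625]
contact_force: [-12.7, 3.0, 8.0]
gripper_force: 6.7
```

```bash
python3 -m crank '[[[0,0,0],[-0.1,0,0],1],[[0,0,0],[0,0,0],1]]'|grep -E "pos|force"
python3 -m crank '[[[0,0,0],[-0.1,0,0],1],[[0,0,0],[0,0,0],1]]'|grep -E "pos|force"
```

```text
tcp_pos: [0.4906, 0.3121, 0.0625]
contact_force: [-17.4, 5.0, 11.0]
gripper_force: 9.2
tcp_pos: [0.4907, 0.312, 0.0625]
contact_force: [-22.8, 6.1, 13.5]
gripper_force: 11.7
```

Left touched at TCP x=0.4902. I'll back off and touch the right one.

```bash
python3 -m crank '[[[0,0,0],[1,0,0],1],[[0,0,0],[1.2,0,0],1],[[0,0,0],[0,-4,0],1],[[0,0,0],[0,-4,0],1],[[0,0,0],[0,-4,0],1],[[0,0,0],[0,0,0],1],[[0,0,0],[-0.8,0,0],1],[[0,0,0],[0,0,0],1]]'|grep -E "pos|force|rot"
python3 -m crank '[[[0,0,0],[-0.3,0,0],1],[[0,0,0],[0,0,0],1]]'|grep -E "pos|force"
```

```text
tcp_pos: [0.4776, 0.1936, 0.0629]
eef_rot: [179.9, 0.1, 178.0]
contact_force: [-1.1, -0.5, -0.2]
gripper_force: 0.0
tcp_pos: [0.4796, 0.1933, 0.0624]
contact_force: [1.1, -1.0, -0.1]
gripper_force: 0.0
```

```bash
python3 -m crank '[[[0,0,0],[-0.1,0,0],1],[[0,0,0],[-0.1,0,0],1],[[0,0,0],[0,0,0],1]]'|grep -E "pos|force"
python3 -m crank '[[[0,0,0],[-0.1,0,0],1],[[0,0,0],[0,0,0],1]]'|grep -E "pos|force"
```

```text
tcp_pos: [0.4812, 0.1927, 0.0625]
contact_force: [-0.7, 0.1, -0.4]
gripper_force: 0.0
tcp_pos: [0.4822, 0.1925, 0.0626]
contact_force: [-0.2, 0.0, -0.5]
gripper_force: 0.0
```

```bash
python3 -m crank '[[[0,0,0],[-0.1,0,0],1],[[0,0,0],[-0.1,0,0],1],[[0,0,0],[0,0,0],1]]'|grep -E "pos|force"
python3 -m crank '[[[0,0,0],[-0.1,0,0],1],[[0,0,0],[-0.1,0,0],1],[[0,0,0],[0,0,0],1]]'|grep -E "pos|force"
```

```text
tcp_pos: [0.4843, 0.1924, 0.0626]
contact_force: [-0.7, -0.5, -0.3]
gripper_force: 0.0
tcp_pos: [0.4863, 0.1923, 0.0626]
contact_force: [-0.7, -0.4, -0.0]
gripper_force: 0.0
```

```bash
python3 -m crank '[[[0,0,0],[-0.1,0,0],1],[[0,0,0],[0,0,0],1]]'|grep -E "pos|force"
python3 -m crank '[[[0,0,0],[-0.1,0,0],1],[[0,0,0],[0,0,0],1]]'|grep -E "pos|force"
```

```text
tcp_pos: [0.4872, 0.1922, 0.0625]
contact_force: [0.0, -0.6, -0.1]
gripper_force: 0.0
tcp_pos: [0.4874, 0.1921, 0.0625]
contact_force: [-4.7, 0.5, 3.5]
gripper_force: 2.3
```

```bash
python3 -m crank '[[[0,0,0],[1.5,0,0],1],[[0,0,0],[0,0,-4],1],[[0,0,0],[0,0,-4],1],[[0,0,0],[0,4.5,-2],1],[[0,0,0],[0,4.5,0],1],[[0,0,0],[0,4.5,0],1],[[0,0,0],[0,4.5,0],1],[[0,0,0],[-2,4,0],1]]'|grep -E "pos|force|rot"
python3 - <<'E'
from h import *
a=rack(0,.118); to((a[0],a[1]+.046,.165),(a[0],a[1]+.046,.066))
E
```

```text
tcp_pos: [0.4998, 0.4143, 0.1631]
eef_rot: [180.0, 0.0, 178.0]
contact_force: [1.5, 1.5, 1.2]
gripper_force: 0.0
t 8.6 tcp [0.4998 0.4143 0.1631] rpy [179.96   0.   178.04] F [1.53 1.53 1.19] w 0.0002 j [  57.   22.   -9.   -0.  -59. -149.]
(np.float64(0.5500064695712191), np.float64(0.4166417741231563), 0.165) shift cm [-5.01  0.41 -0.19]
(np.float64(0.5500064695712191), np.float64(0.4166417741231563), 0.066) shift cm [ 0.   -0.01  9.9 ]
```

```bash
python3 -m crank '[[[0,0,0],[-2.5,0.2,0],1],[[0,0,0],[-2.5,0.2,0],1],[[0,0,0],[0,0,3],1],[[0,0,0],[0,0,3],1],[[0,0,0],[0,0,3],1],[[0,0,0],[0,0,0.7],1],[[0,0,0],[0,0,0],1]]'|grep -E "pos|force|rot"
python3 -m crank '[[[0,0,0],[0,-0.7,0],1],[[0,0,0],[0,-0.7,0],1],[[0,0,0],[0,-0.2,0],1],[[0,0,0],[0,0,0],1]]'|grep -E "pos|force|rot"
```

```text
tcp_pos: [0.5508, 0.4135, 0.0644]
eef_rot: [-179.9, -0.1, 177.9]
contact_force: [-0.4, 0.6, 0.5]
gripper_force: 0.0
tcp_pos: [0.551, 0.3978, 0.0668]
eef_rot: [179.9, 0.1, 177.9]
contact_force: [0.0, -0.8, 0.1]
gripper_force: 0.0
```

```bash
python3 -m crank '[[[0,0,0],[0,-0.1,0],1],[[0,0,0],[0,-0.1,0],1],[[0,0,0],[0,-0.1,0],1],[[0,0,0],[0,0,0],1]]'|grep -E "pos|force"
python3 -m crank '[[[0,0,0],[0,-0.1,0],1],[[0,0,0],[0,-0.1,0],1],[[0,0,0],[0,0,0],1]]'|grep -E "pos|force"
```

```text
tcp_pos: [0.5505, 0.395, 0.0655]
contact_force: [0.6, -1.4, -0.1]
gripper_force: 0.0
tcp_pos: [0.5504, 0.393, 0.0655]
contact_force: [-0.2, 0.0, 0.4]
gripper_force: 0.0
```

```bash
python3 -m crank '[[[0,0,0],[0,-0.1,0],1],[[0,0,0],[0,0,0],1]]'|grep -E "pos|force"
python3 -m crank '[[[0,0,0],[0,-0.1,0],1],[[0,0,0],[0,0,0],1]]'|grep -E "pos|force"
```

```text
tcp_pos: [0.5504, 0.392, 0.0655]
contact_force: [0.0, -0.5, 0.2]
gripper_force: 0.0
tcp_pos: [0.5503, 0.3909, 0.0655]
contact_force: [0.4, -0.1, -0.6]
gripper_force: 0.0
```

```bash
python3 -m crank '[[[0,0,0],[0,-0.1,0],1],[[0,0,0],[0,0,0],1]]'|grep -E "pos|force"
python3 -m crank '[[[0,0,0],[0,-0.1,0],1],[[0,0,0],[0,0,0],1]]'|grep -E "pos|force"
```

```text
tcp_pos: [0.5503, 0.39, 0.0656]
contact_force: [-0.7, 0.4, 0.6]
gripper_force: 0.0
tcp_pos: [0.5503, 0.3896, 0.0656]
contact_force: [-0.6, 2.6, -0.4]
gripper_force: 1.1
```

```bash
python3 -m crank '[[[0,0,0],[0,-0.1,0],1],[[0,0,0],[0,0,0],1]]'|grep -E "pos|force"
python3 -m crank '[[[0,0,0],[0,-0.1,0],1],[[0,0,0],[0,0,0],1]]'|grep -E "pos|force"
```

```text
tcp_pos: [0.5503, 0.3895, 0.0657]
contact_force: [-2.1, 4.9, -1.9]
gripper_force: 2.8
tcp_pos: [0.5504, 0.3894, 0.0657]
contact_force: [-1.9, 8.2, -2.9]
gripper_force: 4.2
```

All three buttons are touched. I'll retreat upwards, set the opening to about 20 mm, and recheck the coupons by number.

```bash
cat >> h.py <<'E'
def coupons(f=None,box=(200,320,210,275),z0=.078,z1=.105,c=None):
    c=c or grab("top",f);P=cloud(c);u0,u1,v0,v1=box;Q=P[v0:v1,u0:u1]
    m=((Q[:,:,2]>z0)&(Q[:,:,2]<z1)).astype(np.uint8)
    n,l,st,ce=cv2.connectedComponentsWithStats(m)
    for i in range(1,n):
        q=Q[l==i]
        if len(q)>15:print("blob",len(q),np.median(q,0).round(4),np.ptp(q,0).round(3),(ce[i]+[u0,v0]).round())
    return c
E
python3 -m crank '[[[0,0,0],[0,1.5,0],1],[[0,0,0],[0,1,-4],0.55],[[0,0,0],[0,0,-4],0.55],[[0,0,0],[0,0,-4],0.55],[[0,0,0],[0,0,-4],0.55],[[0,0,0],[4,3,0],0.55],[[0,0,0],[4,3,0],0.55],[[0,0,0],[0,0,0],0.55]]'|grep -E "pos|width|rot"
python3 - <<'E'
from h import *
coupons("top1");to((.548,.331,.22),(.548,.331,.091))
E
```

```text
tcp_pos: [0.4697, 0.4782, 0.2262]
eef_rot: [180.0, -0.0, 178.2]
gripper_width: 0.0196
blob 68 [0.5488 0.3326 0.0895] [0.04  0.012 0.019] [233. 239.]
blob 62 [0.5475 0.2518 0.0898] [0.04  0.011 0.021] [262. 239.]
blob 60 [0.544  0.2124 0.0892] [0.039 0.012 0.017] [276. 240.]
blob 59 [0.5431 0.172  0.0903] [0.039 0.009 0.016] [291. 240.]
t 12.4 tcp [0.4712 0.4769 0.226 ] rpy [-179.98    0.    178.15] F [0.74 0.04 0.01] w 0.0197 j [  62.   21.   -2.    0.  -67. -154.]
(0.548, 0.331, 0.22) shift cm [ -8.15 -14.33   0.6 ]
(0.548, 0.331, 0.091) shift cm [ 0.   0.  12.9]
```

```bash
python3 -m crank '[[[0,0,-0.3],[-2.1,-3.6,0],0.55],[[0,0,0],[-2,-3.6,0],0.55],[[0,0,0],[-2,-3.6,0],0.55],[[0,0,0],[-2,-3.5,0],0.55],[[0,0,0],[0,0,4],0.55],[[0,0,0],[0,0,4],0.55],[[0,0,0],[0,0,0],0.55],[[0,0,0],[0,0,0],0.55]]'|grep -E "pos|width|rot"
python3 - <<'E'
from h import *
to((.548,.331,.091))
E
```

```text
tcp_pos: [0.5502, 0.3289, 0.1458]
eef_rot: [-179.9, -0.0, 178.2]
gripper_width: 0.0202
t 13.2 tcp [0.5502 0.3289 0.1458] rpy [-1.7988e+02 -3.0000e-02  1.7823e+02] F [0.15 0.11 1.16] w 0.0202 j [  48.   22.  -12.    0.  -56. -140.]
(0.548, 0.331, 0.091) shift cm [0.23 0.21 5.48]
```

```bash
python3 -m crank '[[[0,0,0],[0.2,0.2,0],0.55],[[0,0,0],[0,0,2],0.55],[[0,0,0],[0,0,2],0.55],[[0,0,0],[0,0,1.4],0.55],[[0,0,0],[0,0,0],0.55],[[0,0,0],[0,0,0],0.55]]'|grep -E "pos|width|rot|force"
python3 -m crank '[[[0,0,0],[0,0,0],1],[[0,0,0],[0,0,0],1],[[0,0,0],[0,0,0],1],[[0,0,0],[0,0,0],1],[[0,0,0],[0,0,0],1]]' 30|grep -E "pos|width|rot|force"
```

```text
tcp_pos: [0.5482, 0.3321, 0.0927]
eef_rot: [180.0, 0.1, 178.3]
contact_force: [1.1, 0.0, 0.4]
gripper_width: 0.0197
gripper_force: 0.0
tcp_pos: [0.5487, 0.3338, 0.093]
eef_rot: [179.8, 0.2, 178.3]
contact_force: [-0.6, 5.8, 0.8]
gripper_width: 0.0097
gripper_force: 29.9
```

```bash
python3 -m crank '[[[0,0,0],[0,0,-2],1],[[0,0,0],[0,0,-3],1],[[0,0,0],[0,0,-3.5],1],[[0,0,0],[0,0,-3.5],1],[[0,0,0],[0,0,-2],1],[[0,0,0],[0,0,0],1]]'|grep -E "pos|width|rot|force"
python3 -m crank '[[[0,0,0],[0.3,-3,0],1],[[0,0,0],[0.3,-4,0],1],[[0,0,0],[0.2,-4.4,0],1],[[0,0,0],[0.2,-4.4,0],1],[[0,0,0],[0,-4.4,0],1],[[0,0,0],[0,-4.4,0],1],[[0,0,0],[0,-4.4,0],1],[[0,0,0],[0,-4.4,0],1]]'|grep -E "pos|width|rot|force"
python3 -m crank '[[[0,0,0],[0,-4.4,0],1],[[0,0,0],[0,-4.4,0],1],[[0,0,0],[0,-4.4,0],1],[[0,0,0],[0,-4.4,0],1],[[0,0,0],[0,-4.4,0],1],[[0,0,0],[0,-4.4,0],1],[[0,0,0],[0,-3,0],1],[[0,0,0],[0,0,0],1]]'|grep -E "pos|width|rot|force"
python3 - <<'E'
from h import *
to((.518,-.322,.225),(.518,-.322,.138))
E
```

```text
tcp_pos: [0.5491, 0.3325, 0.2363]
eef_rot: [179.7, 0.3, 178.3]
contact_force: [0.2, -0.1, -1.3]
gripper_width: 0.0103
gripper_force: 30.0
tcp_pos: [0.5268, -0.0038, 0.2316]
eef_rot: [180.0, 0.0, 178.2]
contact_force: [0.5, 0.8, 0.1]
gripper_width: 0.0097
gripper_force: 30.0
tcp_pos: [0.5175, -0.2991, 0.2307]
eef_rot: [-180.0, -0.1, 178.0]
contact_force: [0.1, 0.2, -0.7]
gripper_width: 0.0101
gripper_force: 30.0
t 16.6 tcp [ 0.5175 -0.2991  0.2307] rpy [-1.7999e+02 -8.0000e-02  1.7802e+02] F [ 0.06  0.24 -0.67] w 0.0101 j [-11.  14. -11.   0. -65. -81.]
(0.518, -0.322, 0.225) shift cm [-0.13 -2.29  0.57]
(0.518, -0.322, 0.138) shift cm [-0.01  0.    8.7 ]
```

```bash
python3 -m crank '[[[0,0,0],[0,-2,0],1],[[0,0,0],[0,0,3],1],[[0,0,0],[0,0,3],1],[[0,0,0],[0,0,2],1],[[0,0,0],[0,0,0.6],1],[[0,0,0],[0,0,0],1]]'|grep -E "pos|width|rot|force"
python3 -m crank '[[[0,0,0],[0,0,0.2],1],[[0,0,0],[0,0,0.2],1],[[0,0,0],[0,0,0],1]]'|grep -E "pos|width|force"
```

```text
tcp_pos: [0.5174, -0.3154, 0.1449]
eef_rot: [180.0, -0.1, 178.3]
contact_force: [-0.3, 0.0, -0.8]
gripper_width: 0.0097
gripper_force: 30.0
tcp_pos: [0.5181, -0.3159, 0.1422]
contact_force: [-0.3, 0.4, -0.7]
gripper_width: 0.0098
gripper_force: 30.0
```

```bash
python3 -m crank '[[[0,0,0],[0,0,0.2],1],[[0,0,0],[0,0,0.2],1],[[0,0,0],[0,0,0],1]]'|grep -E "pos|width|force"
python3 -m crank '[[[0,0,0],[0,0,0.2],1],[[0,0,0],[0,0,0],1]]'|grep -E "pos|width|force"
python3 -m crank '[[[0,0,0],[0,0,0.1],1],[[0,0,0],[0,0,0],1]]'|grep -E "pos|width|force"
```

```text
tcp_pos: [0.5176, -0.3159, 0.1373]
contact_force: [-0.0, -0.1, -0.6]
gripper_width: 0.0095
gripper_force: 30.0
tcp_pos: [0.5176, -0.3159, 0.1353]
contact_force: [-1.4, 0.1, -0.2]
gripper_width: 0.0097
gripper_force: 30.0
tcp_pos: [0.5179, -0.316, 0.1349]
contact_force: [-0.5, 1.0, 2.5]
gripper_width: 0.0103
gripper_force: 30.0
```

```bash
python3 -m crank '[[[0,0,0],[0,0,0],0.7],[[0,0,0],[0,0,0],0.55],[[0,0,0],[0,0,0],0.55],[[0,0,0],[0,0,-1.5],0.55],[[0,0,0],[0,0,-4],0.55],[[0,0,0],[0,0,-4],0.55],[[0,0,0],[0,3,0],0.55],[[0,0,0],[0,4.5,0],0.55]]'|grep -E "pos|width|rot|force"
python3 -m crank '[[[0,0,0],[0,4.5,0],0.55],[[0,0,0],[0,4.5,0],0.55],[[0,0,0],[0,4.5,0],0.55],[[0,0,0],[0,4.5,0],0.55],[[0,0,0],[0,4.5,0],0.55],[[0,0,0],[0,4.5,0],0.55],[[0,0,0],[0,0,0],0.55]]'|grep -E "pos|width|rot|force"
python3 - <<'E'
from h import *
c=coupons("top2");coupons(c=c,box=(395,500,195,295),z0=.1,z1=.14);coupons(c=c,box=(415,480,215,272),z0=.059,z1=.082)
to((.5475,.253,.225),(.5475,.253,.091))
E
```

```text
tcp_pos: [0.5206, -0.2416, 0.2307]
eef_rot: [-180.0, 0.1, 178.1]
contact_force: [0.4, 1.4, -1.1]
gripper_width: 0.0199
gripper_force: 0.0
tcp_pos: [0.5288, 0.0332, 0.2297]
eef_rot: [180.0, 0.1, 178.5]
contact_force: [0.6, -0.3, -0.2]
gripper_width: 0.0192
gripper_force: 0.0
blob 102 [ 0.5172 -0.3142  0.127 ] [0.04 0.01 0.04] [470. 245.]
blob 73 [ 0.6058 -0.3068  0.0697] [0.014 0.121 0.022] [459. 216.]
blob 38 [ 0.5155 -0.3133  0.071 ] [0.039 0.009 0.022] [464. 247.]
blob 30 [ 0.4709 -0.354   0.0642] [0.054 0.008 0.014] [479. 263.]
t 19.7 tcp [0.5285 0.0314 0.2296] rpy [1.7999e+02 1.0000e-02 1.7846e+02] F [-0.34 -0.01 -0.24] w 0.0202 j [  25.    8.  -19.   -0.  -63. -116.]
(0.5475, 0.253, 0.225) shift cm [-1.31 22.2   0.46]
(0.5475, 0.253, 0.091) shift cm [ 0.  -0.  13.4]
```

```bash
python3 -m crank '[[[0,0,0],[-0.2,4,0],0.55],[[0,0,0],[-0.2,4.5,0],0.55],[[0,0,0],[-0.2,4.5,0],0.55],[[0,0,0],[-0.2,4.2,0],0.55],[[0,0,0],[-0.2,3,0],0.55],[[0,0,0],[-0.2,2,0],0.55],[[0,0,0],[0,0,4],0.55],[[0,0,0],[0,0,3],0.55]]'|grep -E "pos|width|rot"
python3 -m crank '[[[0,0,0.3],[0,0,0],0.55],[[0,0,0],[0,0,0],0.55]]'|grep -E "pos|width|rot"
python3 - <<'E'
from h import *
to((.5475,.253,.091))
E
```

```text
tcp_pos: [0.5473, 0.2502, 0.1583]
eef_rot: [180.0, -0.0, 178.2]
gripper_width: 0.0195
tcp_pos: [0.5478, 0.2496, 0.16]
eef_rot: [-179.9, -0.0, 177.9]
gripper_width: 0.0196
t 20.7 tcp [0.5478 0.2496 0.16  ] rpy [-1.7993e+02 -1.0000e-02  1.7788e+02] F [ 0.36  0.36 -0.33] w 0.0196 j [  43.   18.  -16.    0.  -56. -135.]
(0.5475, 0.253, 0.091) shift cm [0.04 0.35 6.9 ]
```

```bash
python3 -m crank '[[[0,0,0],[0,0.3,0],0.55],[[0,0,0],[0,0,2.5],0.55],[[0,0,0],[0,0,2.5],0.55],[[0,0,0],[0,0,1.7],0.55],[[0,0,0],[0,0,0],0.55],[[0,0,0],[0,0,0],0.55]]'|grep -E "pos|width|rot|force"
python3 -m crank '[[[0,0,0],[0,0,0],1],[[0,0,0],[0,0,0],1],[[0,0,0],[0,0,0],1],[[0,0,0],[0,0,0],1],[[0,0,0],[0,0,0],1]]' 30|grep -E "pos|width|rot|force"
```

```text
tcp_pos: [0.5483, 0.254, 0.0942]
eef_rot: [179.9, 0.1, 177.9]
contact_force: [0.1, 0.5, 1.1]
gripper_width: 0.0196
gripper_force: 0.0
tcp_pos: [0.5482, 0.2542, 0.0941]
eef_rot: [179.9, 0.1, 178.0]
contact_force: [-0.5, 0.6, 6.4]
gripper_width: 0.0096
gripper_force: 30.0
```

```bash
python3 -m crank '[[[0,0,0],[0,0,-2],1],[[0,0,0],[0,0,-3],1],[[0,0,0],[0,0,-3.5],1],[[0,0,0],[0,0,-3.5],1],[[0,0,0],[0,0,-2],1],[[0,0,0],[0,0,0],1]]'|grep -E "pos|width|rot|force"
python3 -m crank '[[[0,0,0],[0.3,-3,0],1],[[0,0,0],[0.3,-4,0],1],[[0,0,0],[0,-4.4,0],1],[[0,0,0],[0,-4.4,0],1],[[0,0,0],[0,-4.4,0],1],[[0,0,0],[0,-4.4,0],1],[[0,0,0],[0,-4.4,0],1],[[0,0,0],[0,-4.4,0],1]]'|grep -E "pos|width|rot|force"
python3 -m crank '[[[0,0,0],[0,-4.4,0],1],[[0,0,0],[0,-4.4,0],1],[[0,0,0],[0,-4.4,0],1],[[0,0,0],[0,-3.4,0],1],[[0,0,0],[0,-2,0],1],[[0,0,0],[0,0,0],1],[[0,0,0],[0,0,0],1]]'|grep -E "pos|width|rot|force"
python3 - <<'E'
from h import *
to((.52,-.276,.225),(.52,-.276,.140))
E
```

```text
tcp_pos: [0.5487, 0.2543, 0.2367]
eef_rot: [179.8, 0.3, 178.0]
contact_force: [0.3, 0.7, -0.4]
gripper_width: 0.0093
gripper_force: 30.0
tcp_pos: [0.5285, -0.0818, 0.2322]
eef_rot: [180.0, -0.0, 177.9]
contact_force: [0.5, 0.7, 0.7]
gripper_width: 0.0095
gripper_force: 30.0
tcp_pos: [0.522, -0.2662, 0.2318]
eef_rot: [180.0, -0.1, 177.8]
contact_force: [0.8, 0.1, -1.3]
gripper_width: 0.01
gripper_force: 30.0
t 23.9 tcp [ 0.522  -0.2662  0.2318] rpy [ 1.7997e+02 -7.0000e-02  1.7785e+02] F [ 0.76  0.13 -1.33] w 0.01 j [ -8.  13. -12.  -0. -65. -84.]
(0.52, -0.276, 0.225) shift cm [ 0.16 -0.99  0.68]
(0.52, -0.276, 0.14) shift cm [-0.01 -0.    8.5 ]
```

```bash
python3 -m crank '[[[0,0,0],[0,-0.6,0],1],[[0,0,0],[0,0,3],1],[[0,0,0],[0,0,3],1],[[0,0,0],[0,0,2],1],[[0,0,0],[0,0,0.8],1],[[0,0,0],[0,0,0],1],[[0,0,0],[0,0,0],1]]'|grep -E "pos|width|rot|force"
python3 -m crank '[[[0,0,0],[0,0,0.3],1],[[0,0,0],[0,0,0],1]]'|grep -E "pos|width|force"
python3 -m crank '[[[0,0,0],[0,0,0.2],1],[[0,0,0],[0,0,0],1]]'|grep -E "pos|width|force"
```

```text
tcp_pos: [0.5232, -0.2719, 0.1456]
eef_rot: [-180.0, 0.1, 178.0]
contact_force: [0.6, -0.9, -0.2]
gripper_width: 0.0096
gripper_force: 30.0
tcp_pos: [0.5227, -0.272, 0.1422]
contact_force: [1.0, -0.1, -0.8]
gripper_width: 0.0098
gripper_force: 30.0
tcp_pos: [0.5223, -0.272, 0.1396]
contact_force: [-0.2, 0.6, 0.2]
gripper_width: 0.0095
gripper_force: 30.0
```

```bash
python3 -m crank '[[[0,0,0],[0,0,0.2],1],[[0,0,0],[0,0,0],1]]'|grep -E "pos|force"
python3 -m crank '[[[0,0,0],[0,0,0.1],1],[[0,0,0],[0,0,0],1]]'|grep -E "pos|force"
python3 -m crank '[[[0,0,0],[0,0,0.1],1],[[0,0,0],[0,0,0],1]]'|grep -E "pos|force"
```

```text
tcp_pos: [0.5222, -0.272, 0.1373]
contact_force: [-0.4, 0.1, -0.1]
gripper_force: 30.0
tcp_pos: [0.5223, -0.272, 0.1364]
contact_force: [0.1, 0.7, -1.0]
gripper_force: 30.0
tcp_pos: [0.5225, -0.2721, 0.1362]
contact_force: [-1.4, 0.1, 4.7]
gripper_force: 30.0
```

```bash
python3 -m crank '[[[0,0,0],[0,0,0],0.7],[[0,0,0],[0,0,0],0.6],[[0,0,0],[0,0,0],0.6],[[0,0,0],[0,0,-1.5],0.6],[[0,0,0],[0,0,-4],0.6],[[0,0,0],[0,0,-4],0.55],[[0,0,0],[0,3,0],0.55],[[0,0,0],[0,4.5,0],0.55]]'|grep -E "pos|width|rot|force"
python3 -m crank '[[[0,0,0],[0,4.5,0],0.55],[[0,0,0],[-0.2,4.5,0],0.55],[[0,0,0],[-0.2,4.5,0],0.55],[[0,0,0],[-0.2,4.5,0],0.55],[[0,0,0],[-0.2,4.5,0],0.55],[[0,0,0],[0,4.5,0],0.55],[[0,0,0],[0,4.5,0],0.55],[[0,0,0],[0,0,0],0.55]]'|grep -E "pos|width|rot|force"
python3 - <<'E'
from h import *
c=coupons("top3");coupons(c=c,box=(395,500,195,295),z0=.1,z1=.14)
s=grab("side","side3");cv2.imwrite("pics/s3.png",s["color"][100:400,180:480,::-1].repeat(2,0).repeat(2,1))
to((.544,.2125,.225),(.544,.2125,.091))
E
```

```text
tcp_pos: [0.5256, -0.1976, 0.2317]
eef_rot: [-180.0, 0.1, 177.8]
contact_force: [1.1, 0.7, -1.5]
gripper_width: 0.0197
gripper_force: 0.0
tcp_pos: [0.5448, 0.1219, 0.2303]
eef_rot: [180.0, 0.0, 178.2]
contact_force: [-0.2, -0.8, -0.0]
gripper_width: 0.0197
gripper_force: 0.0
blob 18 [0.5294 0.1731 0.0904] [0.011 0.009 0.014] [290. 245.]
blob 106 [ 0.5207 -0.2693  0.1299] [0.04  0.011 0.038] [454. 243.]
blob 102 [ 0.5174 -0.3141  0.1263] [0.041 0.011 0.039] [470. 245.]
t 27.3 tcp [0.5442 0.1185 0.2302] rpy [-1.7998e+02 -3.0000e-02  1.7807e+02] F [-0.94 -0.26  0.31] w 0.0199 j [  32.   10.  -16.   -0.  -63. -124.]
(0.544, 0.2125, 0.225) shift cm [0.34 9.39 0.52]
(0.544, 0.2125, 0.091) shift cm [-1.00e-02  0.00e+00  1.34e+01]
```

View pics/s3.png

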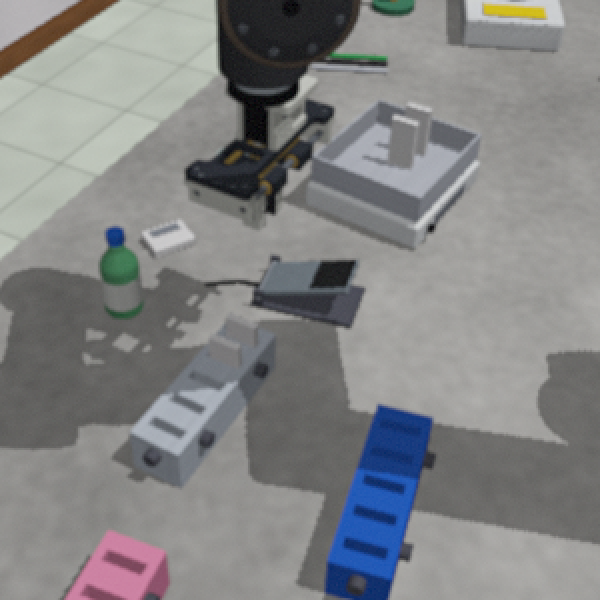

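The picture shows two coupons standing in the tray at about (415,135) and two left in the rack at about (230,340). I'll fetch the −40 slot one.

```bash
python3 -m crank '[[[0,0,0],[0.1,4,0],0.55],[[0,0,0],[0.1,3,0],0.55],[[0,0,0],[0.1,2.2,0],0.55],[[0,0,0],[0,0,3.5],0.55],[[0,0,0],[0,0,3.5],0.55],[[0,0,0],[0,0,0],0.55],[[0,0,0],[0,0,0],0.55]]'|grep -E "pos|width|rot"
python3 - <<'E'
from h import *
to((.544,.2133,.093))
E
```

```text
tcp_pos: [0.5451, 0.2084, 0.161]
eef_rot: [-179.9, -0.0, 177.9]
gripper_width: 0.0197
t 28.0 tcp [0.5451 0.2084 0.161 ] rpy [-1.7993e+02 -3.0000e-02  1.7789e+02] F [0.03 0.12 1.27] w 0.0197 j [  40.   16.  -18.    0.  -56. -132.]
(0.544, 0.2133, 0.093) shift cm [0.12 0.49 6.8 ]
```

```bash
python3 -m crank '[[[0,0,0],[0.1,0.5,0],0.55],[[0,0,0],[0,0,2.5],0.55],[[0,0,0],[0,0,2.5],0.55],[[0,0,0],[0,0,1.7],0.55],[[0,0,0],[0,0,0],0.55],[[0,0,0],[0,0,0],0.55]]'|grep -E "pos|width|rot|force"
python3 -m crank '[[[0,0,0],[0,0,0],1],[[0,0,0],[0,0,0],1],[[0,0,0],[0,0,0],1],[[0,0,0],[0,0,0],1],[[0,0,0],[0,0,0],1]]' 30|grep -E "pos|width|rot|force"
python3 -m crank '[[[0,0,0],[0,0,-2],1],[[0,0,0],[0,0,-3],1],[[0,0,0],[0,0,-3.5],1],[[0,0,0],[0,0,-3.5],1],[[0,0,0],[0,0,-2],1],[[0,0,0],[0,0,0],1]]'|grep -E "pos|width|rot|force"
```

```text
tcp_pos: [0.5449, 0.2151, 0.0952]
eef_rot: [179.9, 0.1, 177.9]
contact_force: [1.3, -0.6, -0.4]
gripper_width: 0.0198
gripper_force: 0.0
tcp_pos: [0.5448, 0.2151, 0.0951]
eef_rot: [179.9, 0.1, 178.0]
contact_force: [-1.0, -0.9, 8.0]
gripper_width: 0.0099
gripper_force: 30.0
tcp_pos: [0.5454, 0.2153, 0.2377]
eef_rot: [179.8, 0.3, 178.0]
contact_force: [-0.0, -0.4, -0.1]
gripper_width: 0.0099
gripper_force: 30.0
```

```bash
python3 -m crank '[[[0,0,0],[0,-3,0],1],[[0,0,0],[0,-4,0],1],[[0,0,0],[0,-4.4,0],1],[[0,0,0],[0,-4.4,0],1],[[0,0,0],[0,-4.4,0],1],[[0,0,0],[0,-4.4,0],1],[[0,0,0],[0,-4.4,0],1],[[0,0,0],[0,-4.4,0],1]]'|grep -E "pos|width|rot|force"
python3 -m crank '[[[0,0,0],[0,-4.4,0],1],[[0,0,0],[0,-3.4,0],1],[[0,0,0],[0,-2,0],1],[[0,0,0],[0,0,0],1],[[0,0,0],[0,0,0],1]]'|grep -E "pos|width|rot|force"
python3 - <<'E'
from h import *
coupons(box=(395,500,195,295),z0=.1,z1=.14)
to((.524,-.228,.225),(.524,-.228,.142))
E
```

```text
tcp_pos: [0.5312, -0.1209, 0.2332]
eef_rot: [180.0, -0.0, 177.9]
contact_force: [1.1, -0.2, -0.0]
gripper_width: 0.0097
gripper_force: 30.0
tcp_pos: [0.5279, -0.2173, 0.2329]
eef_rot: [180.0, -0.1, 177.8]
contact_force: [-0.1, 0.6, -1.1]
gripper_width: 0.0099
gripper_force: 30.0
blob 40 [ 0.5075 -0.2687  0.1212] [0.021 0.01  0.037] [454. 248.]
blob 48 [ 0.5065 -0.3142  0.1283] [0.021 0.009 0.037] [471. 248.]
t 31.1 tcp [ 0.5281 -0.2168  0.2331] rpy [ 1.7998e+02 -4.0000e-02  1.7791e+02] F [0.02 0.44 0.2 ] w 0.0097 j [ -3.  12. -14.  -0. -64. -89.]
(0.524, -0.228, 0.225) shift cm [ 0.37 -1.13  0.81]
(0.524, -0.228, 0.142) shift cm [-0.01 -0.    8.3 ]
```

```bash
python3 -m crank '[[[0,0,0],[0.3,-0.9,0],1],[[0,0,0],[0,0,3],1],[[0,0,0],[0,0,3],1],[[0,0,0],[0,0,2],1],[[0,0,0],[0,0,0.8],1],[[0,0,0],[0,0,0.4],1],[[0,0,0],[0,0,0],1],[[0,0,0],[0,0,0],1]]'|grep -E "pos|width|rot|force"
python3 -m crank '[[[0,0,0],[0,0,0.2],1],[[0,0,0],[0,0,0],1]]'|grep -E "pos|width|force"
python3 -m crank '[[[0,0,0],[0,0,0.1],1],[[0,0,0],[0,0,0],1]]'|grep -E "pos|width|force"
```

```text
tcp_pos: [0.5258, -0.2261, 0.1427]
eef_rot: [-180.0, 0.1, 178.0]
contact_force: [1.0, 0.3, -0.5]
gripper_width: 0.0098
gripper_force: 30.0
tcp_pos: [0.5252, -0.2261, 0.14]
contact_force: [-0.2, 0.2, -1.1]
gripper_width: 0.0099
gripper_force: 30.0
tcp_pos: [0.5251, -0.226, 0.1386]
contact_force: [-0.3, -0.3, 0.0]
gripper_width: 0.01
gripper_force: 30.0
```

```bash
python3 -m crank '[[[0,0,0],[0,0,0.1],1],[[0,0,0],[0,0,0],1]]'|grep -E "pos|contact"
python3 -m crank '[[[0,0,0],[0,0,0.1],1],[[0,0,0],[0,0,0],1]]'|grep -E "pos|contact"
```

```text
tcp_pos: [0.525, -0.2261, 0.1374]
contact_force: [-0.5, -0.9, -0.4]
tcp_pos: [0.5252, -0.2262, 0.1372]
contact_force: [-1.7, 0.0, 5.1]
```

```bash
python3 -m crank '[[[0,0,0],[0,0,0],0.7],[[0,0,0],[0,0,0],0.6],[[0,0,0],[0,0,0],0.6],[[0,0,0],[0,0,-1.5],0.6],[[0,0,0],[0,0,-4],0.6],[[0,0,0],[0,0,-4],0.55],[[0,0,0],[0,3,0],0.55],[[0,0,0],[0,4.5,0],0.55]]'|grep -E "pos|width|rot|force"
python3 -m crank '[[[0,0,0],[0,4.5,0],0.55],[[0,0,0],[0,4.5,0],0.55],[[0,0,0],[0,4.5,0],0.55],[[0,0,0],[0,4.5,0],0.55],[[0,0,0],[0,4.5,0],0.55],[[0,0,0],[0,0,0],0.55]]'|grep -E "pos|width|rot|force"
python3 - <<'E'
from h import *
c=coupons("top4");coupons(c=c,box=(395,500,195,295),z0=.1,z1=.14)
to((.5435,.1735,.225),(.5435,.1735,.093))
E
```

```text
tcp_pos: [0.5283, -0.1516, 0.2328]
eef_rot: [180.0, 0.1, 177.8]
contact_force: [1.7, 0.6, -0.7]
gripper_width: 0.0195
gripper_force: 0.0
tcp_pos: [0.5362, 0.0781, 0.2315]
eef_rot: [180.0, 0.0, 178.2]
contact_force: [0.3, -0.8, 0.7]
gripper_width: 0.0196
gripper_force: 0.0
blob 102 [ 0.5248 -0.2232  0.1304] [0.039 0.011 0.039] [437. 242.]
blob 104 [ 0.5212 -0.2696  0.1294] [0.04  0.011 0.038] [454. 243.]
blob 98 [ 0.5173 -0.3141  0.1279] [0.04  0.01  0.039] [470. 244.]
t 34.1 tcp [0.5359 0.0762 0.2314] rpy [ 1.8000e+02 -1.0000e-02  1.7815e+02] F [-0.13 -0.51 -0.65] w 0.0195 j [  29.    9.  -18.   -0.  -63. -121.]
(0.5435, 0.1735, 0.225) shift cm [-0.45  9.75  0.64]
(0.5435, 0.1735, 0.093) shift cm [-0.  -0.  13.2]
```

```bash
python3 -m crank '[[[0,0,0],[-0.3,4,0],0.55],[[0,0,0],[-0.1,3,0],0.55],[[0,0,0],[0,2.6,0],0.55],[[0,0,0],[0,0,3.5],0.55],[[0,0,0],[0,0,3.5],0.55],[[0,0,0],[0,0,0],0.55],[[0,0,0],[0,0,0],0.55]]'|grep -E "pos|width|rot"
python3 - <<'E'
from h import *
to((.5435,.1735,.093))
E
```

```text
tcp_pos: [0.5436, 0.1687, 0.1619]
eef_rot: [-179.9, -0.0, 177.9]
gripper_width: 0.0195
t 34.8 tcp [0.5436 0.1687 0.1619] rpy [-1.7992e+02 -4.0000e-02  1.7791e+02] F [0.15 0.43 0.62] w 0.0195 j [  37.   15.  -20.    0.  -55. -129.]
(0.5435, 0.1735, 0.093) shift cm [0.02 0.49 6.89]
```

```bash
python3 -m crank '[[[0,0,0],[0,0.5,0],0.55],[[0,0,0],[0,0,2.5],0.55],[[0,0,0],[0,0,2.5],0.55],[[0,0,0],[0,0,1.8],0.55],[[0,0,0],[0,0,0],0.55],[[0,0,0],[0,0,0],0.55]]'|grep -E "pos|width|rot|force"
python3 -m crank '[[[0,0,0],[0,0,0],1],[[0,0,0],[0,0,0],1],[[0,0,0],[0,0,0],1],[[0,0,0],[0,0,0],1],[[0,0,0],[0,0,0],1]]' 30|grep -E "pos|width|rot|force"
python3 -m crank '[[[0,0,0],[0,0,-2],1],[[0,0,0],[0,0,-3],1],[[0,0,0],[0,0,-3.5],1],[[0,0,0],[0,0,-3.5],1],[[0,0,0],[0,0,-2],1],[[0,0,0],[0,0,0],1]]'|grep -E "pos|width|rot|force"
```

```text
tcp_pos: [0.5445, 0.175, 0.0952]
eef_rot: [180.0, 0.1, 177.9]
contact_force: [-0.6, 0.0, 0.3]
gripper_width: 0.0195
gripper_force: 0.0
tcp_pos: [0.5444, 0.1751, 0.0952]
eef_rot: [179.9, 0.1, 178.0]
contact_force: [-0.8, -0.4, 6.8]
gripper_width: 0.0099
gripper_force: 30.0
tcp_pos: [0.545, 0.1753, 0.2376]
eef_rot: [179.8, 0.3, 178.0]
contact_force: [0.3, -0.1, -0.1]
gripper_width: 0.0098
gripper_force: 30.0
```

```bash
python3 -m crank '[[[0,0,0],[0,-3,0],1],[[0,0,0],[0,-4,0],1],[[0,0,0],[0,-4.4,0],1],[[0,0,0],[0,-4.4,0],1],[[0,0,0],[0,-4.4,0],1],[[0,0,0],[0,-4.4,0],1],[[0,0,0],[0,-4.4,0],1],[[0,0,0],[0,-4,0],1]]'|grep -E "pos|width|rot|force"
python3 -m crank '[[[0,0,0],[0,-2,0],1],[[0,0,0],[0,0,0],1],[[0,0,0],[0,0,0],1]]'|grep -E "pos|width|rot|force"
python3 - <<'E'
from h import *
coupons(box=(395,500,195,295),z0=.1,z1=.14)
to((.528,-.187,.225),(.528,-.187,.143))
E
```

```text
tcp_pos: [0.5309, -0.1571, 0.2332]
eef_rot: [180.0, -0.0, 177.9]
contact_force: [0.7, -0.2, -0.2]
gripper_width: 0.0096
gripper_force: 30.0
tcp_pos: [0.5304, -0.1756, 0.233]
eef_rot: [180.0, -0.1, 177.8]
contact_force: [-0.3, -0.2, -0.1]
gripper_width: 0.0097
gripper_force: 30.0
blob 36 [ 0.5107 -0.2217  0.1229] [0.021 0.01  0.034] [436. 247.]
blob 49 [ 0.5102 -0.269   0.1292] [0.02  0.009 0.037] [454. 247.]
blob 35 [ 0.5041 -0.3144  0.1269] [0.015 0.01  0.033] [471. 249.]
t 37.6 tcp [ 0.5306 -0.175   0.2331] rpy [ 1.7999e+02 -4.0000e-02  1.7791e+02] F [-0.04 -0.39 -0.16] w 0.0095 j [  2.  10. -16.  -0. -64. -94.]
(0.528, -0.187, 0.225) shift cm [ 0.21 -1.21  0.81]
(0.528, -0.187, 0.143) shift cm [-0.01 -0.    8.2 ]
```

```bash
python3 -m crank '[[[0,0,0],[0.2,-0.9,0],1],[[0,0,0],[0,0,3],1],[[0,0,0],[0,0,3],1],[[0,0,0],[0,0,2],1],[[0,0,0],[0,0,0.8],1],[[0,0,0],[0,0,0.4],1],[[0,0,0],[0,0,0],1],[[0,0,0],[0,0,0],1]]'|grep -E "pos|width|rot|force"
python3 -m crank '[[[0,0,0],[0,0,0.2],1],[[0,0,0],[0,0,0.1],1],[[0,0,0],[0,0,0],1]]'|grep -E "pos|width|force"
python3 -m crank '[[[0,0,0],[0,0,0.1],1],[[0,0,0],[0,0,0],1]]'|grep -E "pos|width|force"
```

```text
tcp_pos: [0.5293, -0.1841, 0.1427]
eef_rot: [-180.0, 0.1, 178.0]
contact_force: [-0.1, 0.2, -0.4]
gripper_width: 0.0096
gripper_force: 30.0
tcp_pos: [0.5286, -0.1842, 0.1387]
contact_force: [0.3, 0.7, 0.1]
gripper_width: 0.0103
gripper_force: 30.0
tcp_pos: [0.5285, -0.1842, 0.1375]
contact_force: [0.2, -0.0, -0.8]
gripper_width: 0.0096
gripper_force: 30.0
```

```bash
python3 -m crank '[[[0,0,0],[0,0,0.1],1],[[0,0,0],[0,0,0],1]]'|grep -E "pos|contact"
```

```text
tcp_pos: [0.5287, -0.1843, 0.1372]
contact_force: [-1.2, 0.7, 5.6]
```

```bash
python3 -m crank '[[[0,0,0],[0,0,0],0.8],[[0,0,0],[0,0,0],0.65],[[0,0,0],[0,0,0],0.65],[[0,0,0],[0,0,-1.5],0.65],[[0,0,0],[0,0,-4],0.65],[[0,0,0],[0,0,-4],0.65],[[0,0,0],[0,3,0],1],[[0,0,0],[0,4.5,0],1]]'|grep -E "pos|width|rot|force"
python3 -m crank '[[[0,0,0],[0.7,4,0],1],[[0,0,0],[1,4,0],1],[[0,0,0],[1,2.5,0],1],[[0,0,0],[0,0,0],1],[[0,0,0],[0,0,0],1],[[0,0,0],[0,0,0],1]]'|grep -E "pos|width|rot|force"
python3 - <<'E'
from h import *
c=coupons("top5");coupons(c=c,box=(395,500,195,295),z0=.1,z1=.14)
to((.5003,.0075,.225),(.5003,.0075,.083))
s=grab("side","side5");cv2.imwrite("pics/s5.png",s["color"][100:400,180:480,::-1].repeat(2,0).repeat(2,1))
E
```

```text
tcp_pos: [0.5318, -0.1096, 0.2328]
eef_rot: [180.0, 0.2, 177.7]
contact_force: [0.6, 0.8, -0.7]
gripper_width: 0.0048
gripper_force: 0.0
tcp_pos: [0.5082, -0.0037, 0.2315]
eef_rot: [-180.0, -0.0, 177.9]
contact_force: [-0.0, -0.3, 0.1]
gripper_width: 0.0006
gripper_force: 0.0
blob 93 [ 0.5276 -0.1812  0.1313] [0.04  0.011 0.036] [422. 242.]
blob 101 [ 0.5247 -0.2235  0.1306] [0.039 0.013 0.038] [437. 242.]
blob 105 [ 0.521  -0.2695  0.1307] [0.04  0.011 0.039] [454. 243.]
blob 98 [ 0.5174 -0.3142  0.1274] [0.04  0.01  0.038] [470. 244.]
t 40.6 tcp [ 0.5082 -0.0039  0.2314] rpy [-1.7999e+02 -1.0000e-02  1.7789e+02] F [ 0.2   0.26 -0.02] w 0.0004 j [  22.    6.  -22.    0.  -63. -114.]
(0.5003, 0.0075, 0.225) shift cm [0.83 1.11 0.64]
(0.5003, 0.0075, 0.083) shift cm [-0.   0.  14.2]
```

View pics/s5.png

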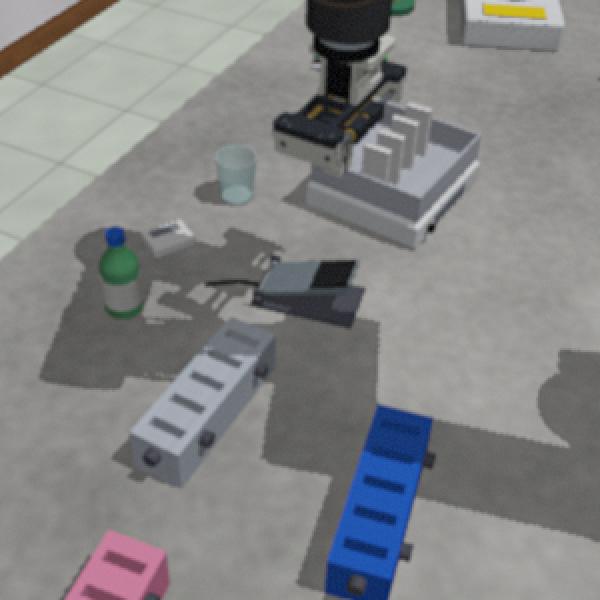

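All four coupons stand in the tray at about (400,140) and the rack at (205,390) is empty. Now the treadle.

```bash
python3 -m crank '[[[0,0,0],[0.8,1.1,0],1],[[0,0,0],[0,0,4],1],[[0,0,0],[0,0,4],1],[[0,0,0],[0,0,3],1],[[0,0,0],[0,0,2],1],[[0,0,0],[0,0,0.8],1],[[0,0,0],[0,0,0],1],[[0,0,0],[0,0,0],1]]'|grep -E "pos|contact"
python3 -m crank '[[[0,0,0],[0,0,0.5],1],[[0,0,0],[0,0,0.5],1],[[0,0,0],[0,0,0],1],[[0,0,0],[0,0,0],1]]'|grep -E "pos|contact"
```

```text
tcp_pos: [0.5011, 0.0082, 0.0944]
contact_force: [1.1, -0.1, 1.1]
tcp_pos: [0.5006, 0.008, 0.0837]
contact_force: [-0.4, -0.8, -0.4]
```

```bash
python3 -m crank '[[[0,0,0],[0.2,0,0.5],1],[[0,0,0],[0.1,0,0.5],1],[[0,0,0],[0,0,0],1],[[0,0,0],[0,0,0],1]]'|grep -E "pos|contact"
```

```text
tcp_pos: [0.4975, 0.0079, 0.0735]
contact_force: [0.6, -2.8, 4.2]
```

```bash
python3 -m crank '[[[0,0,0],[0.2,0,0.5],1],[[0,0,0],[0.1,0,0.5],1],[[0,0,0],[0,0,0],1],[[0,0,0],[0,0,0],1]]'|grep -E "pos|contact"
python3 -m crank '[[[0,0,0],[0,0,0.3],1],[[0,0,0],[0,0,0.2],1],[[0,0,0],[0,0,0],1],[[0,0,0],[0,0,0],1]]'|grep -E "pos|contact"
```

```text
tcp_pos: [0.4952, 0.0083, 0.0641]
contact_force: [1.8, -3.3, 6.8]
tcp_pos: [0.4945, 0.0081, 0.0589]
contact_force: [-0.7, -3.5, 7.4]
```

```bash
python3 -m crank '[[[0,0,0],[0,0,0.2],1],[[0,0,0],[0,0,0],1],[[0,0,0],[0,0,0],1]]'|grep -E "pos|contact"
```

```text
tcp_pos: [0.4943, 0.008, 0.0572]
contact_force: [-1.3, -2.4, 10.8]
```

```bash
python3 -m crank '[[[0,0,0],[0,0,0.2],1],[[0,0,0],[0,0,0.1],1],[[0,0,0],[0,0,0],1],[[0,0,0],[0,0,0],1],[[0,0,0],[0,0,0],1]]'|grep -E "pos|contact"
python3 -m crank '[[[0,0,0],[0,0,0],1],[[0,0,0],[0,0,0],1]]'|grep -E "pos|contact"
```

```text
tcp_pos: [0.4943, 0.008, 0.0561]
contact_force: [-10.7, -0.7, 36.5]
tcp_pos: [0.4943, 0.008, 0.0561]
contact_force: [-10.5, -0.6, 36.8]
```

It is hard against the stop, so I'll let it up gently and check.

```bash
python3 -m crank '[[[0,0,0],[0,0,-0.6],1],[[0,0,0],[0,0,-0.7],1],[[0,0,0],[-0.1,0,-0.7],1],[[0,0,0],[-0.2,0,-0.7],1],[[0,0,0],[0,0,-0.7],1],[[0,0,0],[0,0,-2],1],[[0,0,0],[0,0,-4],1],[[0,0,0],[0,0,-4],1]]'|grep -E "pos|contact"
python3 -m crank '[[[0,0,0],[2,0,-3],1],[[0,0,0],[4,0,0],1],[[0,0,0],[2,0,0],1],[[0,0,0],[0,0,0],1],[[0,0,0],[0,0,0],1],[[0,0,0],[0,0,0],1],[[0,0,0],[0,0,0],1]]'|grep -E "pos|contact"
python3 - <<'E'
from h import *
c=coupons("top6",box=(395,500,195,295),z0=.1,z1=.14)
a,b=grab("side","side6"),load("side0")
for n,s in(("now",a),("before",b)):
    P=cloud(s)[225:270,290:370].reshape(-1,3);k=(abs(P[:,0]-.5)<.02)&(abs(P[:,1]-.0075)<.02);print(n,k.sum(),"pad z",np.nanmedian(P[k,2]).round(4))
cv2.imwrite("pics/s6.png",a["color"][100:400,180:480,::-1].repeat(2,0).repeat(2,1));to()
E
```

```text
tcp_pos: [0.4956, 0.0076, 0.1876]
contact_force: [1.9, 0.2, -0.2]
tcp_pos: [0.4178, 0.011, 0.2172]
contact_force: [-0.4, 0.4, 0.6]
blob 93 [ 0.5275 -0.1812  0.1312] [0.04  0.011 0.037] [422. 242.]
blob 101 [ 0.5247 -0.2229  0.1301] [0.041 0.011 0.04 ] [437. 242.]
blob 104 [ 0.521  -0.269   0.1296] [0.04  0.011 0.038] [454. 243.]
blob 98 [ 0.5168 -0.3141  0.1281] [0.04  0.01  0.039] [470. 245.]
now 237 pad z 0.0507
before 238 pad z 0.0508
t 45.6 tcp [0.4178 0.0109 0.2171] rpy [-1.7996e+02 -7.0000e-02  1.7791e+02] F [ 0.02  0.16 -0.35] w 0.0004 j [  29.   -3.  -33.   -0.  -60. -121.]
```

View pics/s6.png

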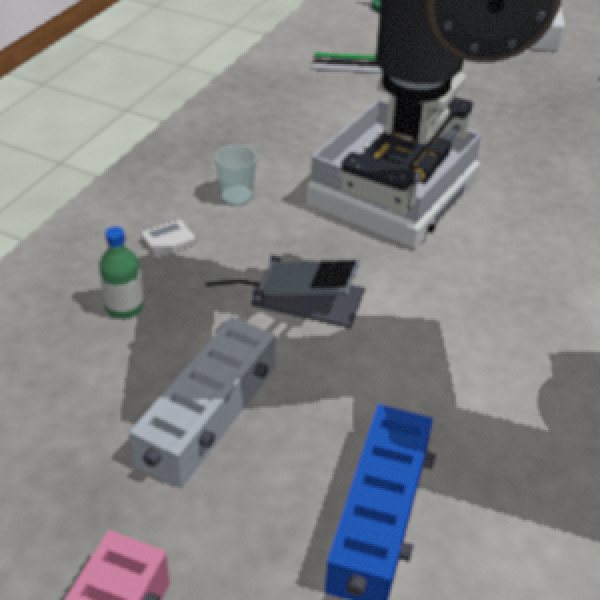

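The treadle at (310,280) is up again: its pad height reads the same as before the press. All four coupons still stand in the tray in the depth data, and the bystanders haven't moved.

```bash
python3 -c "
from plant import r
print(r.close_job())"
```

```text
the job is handed in; nothing more can be done
None
```

I touched the three datum buttons in order, put all four coupons in the tray, pressed the treadle to its stop and let it back up, and handed the job in at about 46 s; no verdict was returned.

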